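# Pack a repair kit heaviest part lowest

### The arm

A 6-joint arm with a two-finger parallel gripper is mounted at the origin on a cart in front of the work surface, level with it; the furniture and walls round the work are solid. World frame = base frame: x ahead of the robot, y to its left, z up, the work surface at z = 0. Lengths are in m, angles in rad, forces in N, time in s.
With the tool pointing down it reaches from about 0.35 to 0.925 m from the base axis. Payload 6.4 kg.
Tool frame: the origin (TCP) lies midway between the tips of the shut fingers; the grasp point (between the pads) lies 19 mm behind it; z points along the fingers, y is the line along which they close (so a half turn about z gives the same grasp; the last joint's range is limited). The gripper opens to 85 mm and grips with 20 to 120 N. Pads are 22 mm wide; open, the fingers measure 114 mm over their backs; the gripper's body (76 mm by 85 mm) begins 54 mm behind the grasp point. The pads swing forward as they close: fully open they stand 13 mm farther back than shut.
Start: joints at [-1.305, 0.245, 1.558, -0, 1.339, -0.174], TCP at [0.277, -0.588, 0.231] pointing down, gripper open.
Joint ranges: [-3.13, 3.13], [-1.02, 2.26], [0.13, 2.54], [-0.95, 4.09], [0.21, 2.88], [-2.74, 2.74]. Speed limits (rad/s): [2.57, 2.57, 3.14, 3.14, 3.14, 3.14].

### API

Orientations are given as a 3x3 rotation matrix whose columns are the frame's x, y, z axes.
In Python, from plant import monitor, optics, job, nets gives the robot as it stands. The module is installed in compiled form; this text tells all that it offers.
- The arm moves only by the tool arm_command, never from a script. Its argument "motion" is a list of rows, each a list of 5 numbers: the shift along the tool's x, y, z each as a share of 0.025 m, from -1 to 1, then the turn about the tool's z as a share of 90 degrees, from -1 to 1, then the closure in counts, from 0 (fully open) to 255 (shut). In form: [[dx, dy, dz, roll, claw], ...]. A call has 1 to 20 rows; each row shifts and turns the commanded pose from where the row before left it, along the tool's axes as they then stand; what a row does not reach is not made up. A row lasts 1/12 s, in which the tool goes at most 41.7 mm and 7.16 degrees, less where a joint would pass 70% of its speed; a pose out of reach is approached as far as the arm can. A call with a number of a shift or a turn outside -1 to 1 is refused whole. A call with a gripper value outside its range is refused whole. The fingers move at their own pace and stop on an object; "force" is the grip in N (left out, the last holds). Time passes only in rows, so rows that do not move let the fingers close. It gives the time, the measured TCP pose, the force, the opening and the grip force at its end, in the units of the state.
- monitor.observe(): the state, without advancing time (a new reading comes with each control period).
- optics.capture(name): name is "scene" or "side" or "wrist"; returns a dict with "frame" (480x640x3 uint8, red, green, blue), "depth" (480x640 float32, m along the optical axis (not along the pixel's ray), 0 where there is no reading), "fx", "fy", "cx", "cy" (pixels), "dist_coeffs" ([k1, k2, p1, p2, k3] as OpenCV has them; the pictures are not rectified), "eye" and "rotation" of the camera in the world. Camera axes: x right, y up, looking along -z (the intrinsics and any distortion apply to the point x, -y, -z); pixel columns grow to the right and rows downward; lengths in m; the calibration is good to about 2 mm. A picture is of the moment at which its call begins.
- job.hand_in(): hands the job in; it is judged then, once.
Trained networks look in a picture, given as the dict that the camera call returned (one of the last four; its "shot" number tells which), for a name from the list of things; names that differ only in an ending like _2 or _b are one class to them, and where a whole thing is asked for, a point or a joint stands for the part that bears it (a point fixed in the world has none). Each returns a list of dicts, best first, with "p" (0 to 1); they miss things now and then, are a little off and sometimes report something else, mostly with a low value. They report only what shows in the picture. A call takes as long as a camera call. They do not tell look-alikes from the thing itself.
- nets.search_frame(name, picture): "at" ([x, y, z] in m, in the coordinates of the camera as it stood for that picture, good to about 4 mm: the middle of the surface that is visible of it).
The state is a dict: "time_s": time; "qpos": joint angles; "joint_vel": joint speeds; "effort": joint torques, N m; "eef_pos": TCP position; "tcp_rot": TCP orientation; "force": force on the tool from outside, world axes, zero at the start; "wrist_torque": the same for the moment, N m; "finger_gap": opening from 0.0 (shut) to 1.0 (fully open); "finger_force": force on a finger pad.
Only numpy, scipy, OpenCV 4.12 (cv2) and the standard library are available. Lean on these libraries where they do the work, as an engineer would, in place of code of your own. Each camera call takes 0.05 s, during which the arm holds its last target. There are 200 camera calls.

### The job

Pack the three spares into the grey tote as one stack in order of weight: take the heavy cast housing out of the inclined rack and lay it flat on the tote's floor on its flange, then centre the finned heat sink on top of it with its fins up, then centre the small light carton flat on the fins, still the way up it stands now. Set each part down without dropping it, let go, and do not push the other things on the bench about.

Things in the scene. Friction and masses are not known exactly. Their poses are not given: they have to be found in the camera images.
- housing: cast dark-steel housing, about 0.6 kg, the heaviest: flange 74 x 48 x 8 mm (x, y, z), body 58 x 48 x 25 mm on it, 32 mm high in all, flat top with four flush screws. Origin at the centre of its underside, z out of its top, x along its length; grip it by its plain +y and -y faces, 48 mm apart. Starts in the rack inclined 35 degrees, lower end against the lip
- pick_rack: fixed grey sheet-steel rack, its floor (114 long, 130 mm wide, open sides) sloping 35 degrees down to its front, own -x, toward the robot's left. Origin on the bench, z up; above it the floor is 34 mm high. From there: 10 mm lip 38 mm down the slope; back plate 70 mm up it, square to it, 120 mm tall, leaning over the housing (top edge 172 mm up): come in square to the slope
- tote: fixed grey open plastic tote, outside 140 x 160 x 62 mm (x, y, z), 146 x 166 mm over the rolled rim, walls and floor 5 mm thick, inside 130 x 150 mm. Origin at the centre of its underside, z up
- heat_sink: aluminium heat sink, about 0.14 kg, 64 x 46 x 20 mm (x, y, z): a 6 mm base with five 14 mm upright fins that run along x, the outer ones flush with the 46 mm-apart sides. Origin at the centre of its underside, z up through the fins. Lies fins up on the bench to the left of the tote
- fuse_carton: small closed white cardboard carton, about 0.035 kg, the lightest part, 48 x 72 x 22 mm (x, y, z). Origin at the centre of its underside, z up. Lies flat on the bench to the left of the tote; it and the heat sink may have changed places
- masking_tape: bystander: roll of tan tape 58 mm across, 25 mm high, lying flat; origin under its centre; leave alone
- screwdriver: bystander: screwdriver 138 mm long, 22 mm thick, lying along its y; origin under its middle; leave alone
- side_cutters: bystander: pliers-like cutters 148 x 47 x 14 mm lying along y; origin under the middle; leave alone
- spring_clamp: bystander: grey spring clamp 84 x 48 x 13 mm lying along y; origin under the middle; leave alone
- terminal_strip: bystander: white connector strip 60 x 17 x 13 mm lying along y; origin under the middle; leave alone
- flux_bottle: bystander: small dark dropper bottle, 25 mm across, 79 mm high, upright; origin under its centre; leave alone
Things that resemble listed ones, but are neither listed nor needed, are in the scene too. What is shaped like the heat_sink but black, orange or yellow is not meant.

How it is judged:
By the outcome, as a careful person would: the job done as asked, in the order asked, and still so for the second after the job is handed in, with the robot touching nothing.
It also fails if it takes over 64 s, if anything falls off the work surface, if the arm or the gripper's body presses on something with over 40 N, if the wrist force passes 120 N, or if a joint passes its speed limit or range.

## Working session

There is one attempt and no reset: what is moved stays moved. The work goes in short steps, Python scripts to look and compute and a tool call to move; the robot and the scene stay as the last step left them, time stands still between calls to the robot, and variables do not carry over. Pictures are saved under pics/ and viewed, at most 10 in all, crops included, and the job is handed in when it is done.

Besides the shell and the picture viewer there is one more tool, called as name(argument=value, ...) on one line, values as JSON. arm_command: Moves the arm, as the interface text tells. Shift numbers are shares of 0.025 m and turn numbers shares of 90 degrees, none past 1 either way. Its arguments: {"type":"object","properties":{"motion":{"type":"array","items":{"type":"array","items":{"type":"number"}}},"force":{"type":"number"}},"required":["motion"]}

```bash
mkdir -p pics; cat > h.py <<'E'
import numpy as np, cv2
from plant import monitor, optics, job, nets
def P(c):
    K=np.array([[c['fx'],0,c['cx']],[0,c['fy'],c['cy']],[0,0,1.]]); return K,np.array(c['dist_coeffs'],float)
def cloud(c,step=1):
    K,d=P(c); v,u=np.mgrid[0:480:step,0:640:step]; z=c['depth'][v,u]
    n=cv2.undistortPoints(np.stack([u.ravel(),v.ravel()],1).astype(np.float64).reshape(-1,1,2),K,d).reshape(-1,2)
    z=z.ravel(); X=np.stack([n[:,0]*z,-n[:,1]*z,-z],1)@np.array(c['rotation']).T+np.array(c['eye'])
    X[z<=0]=np.nan
    return X.reshape(v.shape+(3,))
def w2p(c,p):
    K,d=P(c); q=(np.atleast_2d(p)-np.array(c['eye']))@np.array(c['rotation']); q=q*[1,-1,-1]
    return cv2.projectPoints(q.reshape(-1,1,3),np.zeros(3),np.zeros(3),K,d)[0].reshape(-1,2)
def c2w(c,at): return np.array(c['rotation'])@np.array(at)+np.array(c['eye'])
def save(c,n): cv2.imwrite(f'pics/{n}.png',c['frame'][:,:,::-1])
E
python3 - <<'E'
from h import *
np.set_printoptions(precision=3,suppress=True)
s=monitor.observe()
for k,v in s.items(): print(k,np.array(v).tolist())
N="housing pick_rack tote heat_sink fuse_carton masking_tape screwdriver side_cutters spring_clamp terminal_strip flux_bottle".split()
for n in ("scene","side"):
    c=optics.capture(n); save(c,n+'0'); np.savez(f'{n}0.npz',X=cloud(c),f=c['frame'])
    print(n,'eye',c['eye'])
    for m in N:
        for r in nets.search_frame(m,c)[:4]:
            w=c2w(c,r['at'])
            if r['p']>.2: print(m,round(r['p'],2),w,w2p(c,w)[0].round())
E
```

```text
time_s 0.0
qpos [-1.3051073900482784, 0.24581291775872147, 1.5590403445715142, 1.4695372597162255e-05, 1.3387045785736038, -0.17404487253904846]
joint_vel [-0.0005045279968856728, 0.00022116758776953582, 0.0008687386716418471, -0.0016464746406705357, -0.0025630268428123164, 0.00025693613427380104]
effort [-0.0008933346180128865, -42.95097470283508, -32.61332988739014, -0.00016674638118274743, 0.00543571135494858, 1.4184267627115332e-05]
eef_pos [0.2765933848286831, -0.5875849837247514, 0.23016691252710092]
tcp_rot [[0.9048665461788294, 0.4256950568119481, -0.0005022073961135418], [0.42569520553746404, -0.9048646208323344, 0.0018999864135990033], [0.0003543851192154776, -0.001933021424570989, -0.9999980689178152]]
force [-1.3109447381463415, -0.8068503840823732, 0.3391703533702742]
wrist_torque [0.03263201079114131, 0.028690029736085847, 0.04029838116701794]
finger_force 0.0
finger_gap 1.0005872323723144
scene eye [ 0.118 -0.608  1.154]
pick_rack 0.7 [ 0.529 -0.238  0.106] [368. 343.]
tote 0.64 [0.52  0.037 0.014] [299. 284.]
heat_sink 0.85 [0.563 0.416 0.014] [244. 194.]
heat_sink 0.
[... 600 characters left out ...]
 [392. 161.]
tote 0.59 [0.514 0.014 0.028] [380. 222.]
heat_sink 0.98 [0.576 0.203 0.017] [335. 271.]
heat_sink 0.9 [0.443 0.342 0.015] [384. 332.]
heat_sink 0.84 [0.456 0.233 0.012] [387. 293.]
heat_sink 0.62 [0.564 0.424 0.015] [310. 350.]
fuse_carton 0.6 [0.599 0.324 0.024] [308. 305.]
fuse_carton 0.47 [0.682 0.106 0.022] [301. 234.]
masking_tape 0.82 [0.679 0.105 0.025] [303. 233.]
screwdriver 0.58 [0.688 0.349 0.016] [261. 307.]
side_cutters 0.72 [0.464 0.515 0.011] [352. 407.]
spring_clamp 0.63 [ 0.749 -0.203  0.012] [312. 169.]
spring_clamp 0.22 [ 0.53  -0.231  0.06 ] [392. 161.]
terminal_strip 0.58 [ 0.668 -0.066  0.01 ] [327. 200.]
flux_bottle 0.54 [ 0.752 -0.089  0.038] [299. 181.]
```

```bash
python3 - <<'E'
import cv2,numpy as np
a=cv2.imread('pics/side0.png')[120:460,180:500]; b=cv2.imread('pics/scene0.png')[150:380,180:460]
a=cv2.resize(a,None,fx=1.7,fy=1.7,interpolation=3)[:578]; cv2.imwrite('pics/side_c.png',a)
cv2.imwrite('pics/scene_c.png',cv2.resize(b,None,fx=2.5,fy=2.5,interpolation=3))
E
```

```text
(no output)
```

View pics/side_c.png

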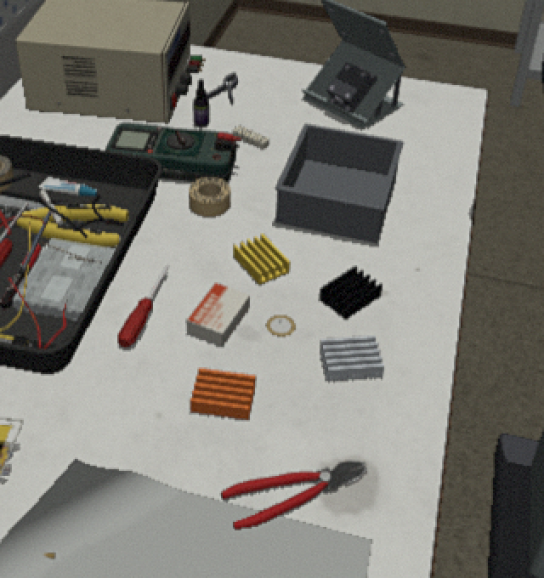

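View pics/scene_c.png

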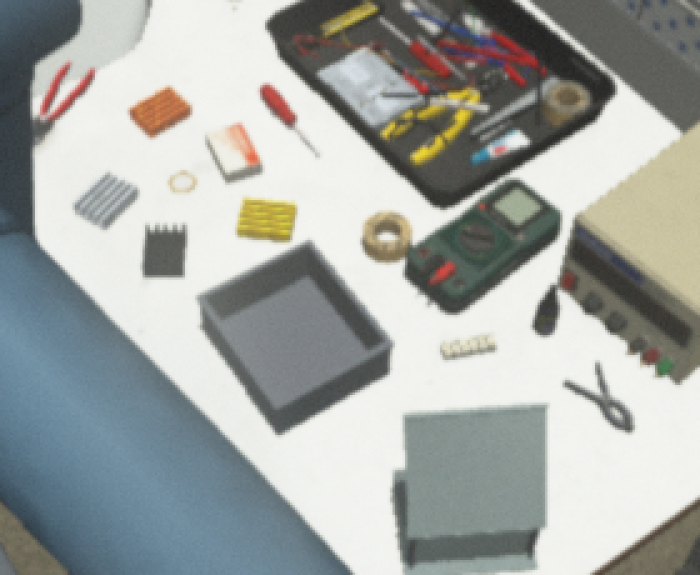

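```bash
cat > m.py <<'E'
from h import *
np.set_printoptions(precision=4,suppress=True)
def rect(X,ctr,r,z0,z1,tag):
    p=X.reshape(-1,3); m=(np.hypot(p[:,0]-ctr[0],p[:,1]-ctr[1])<r)&(p[:,2]>z0)&(p[:,2]<z1); q=p[m]
    if len(q)<10: print(tag,'few'); return
    (c,s,a)=cv2.minAreaRect((q[:,:2]*1000).astype(np.float32)); print(tag,len(q),'c',np.round(c,1),'size',np.round(s,1),'ang',round(a,1),'z med/95',np.round(np.percentile(q[:,2],[50,95]),4))
for n in ('scene','side'):
    X=np.load(n+'0.npz')['X']; print(n)
    p=X.reshape(-1,3); b=p[(np.abs(p[:,0]-.55)<.2)&(np.abs(p[:,1]-.3)<.2)&(abs(p[:,2])<.006)]; print('bench z',np.median(b[:,2]))
    rect(X,(.443,.342),.06,.008,.03,'sink'); rect(X,(.443,.342),.06,.016,.03,'sinktop')
    rect(X,(.600,.312),.06,.008,.035,'carton');rect(X,(.600,.312),.06,.018,.035,'cartontop')
    rect(X,(.52,.025),.14,.057,.075,'toterim'); rect(X,(.52,.025),.05,-.005,.02,'totefloor')
    rect(X,(.53,-.225),.11,.15,.2,'racktop'); 
    # planes at rack by RANSAC w/ normals
    q=p[(abs(p[:,0]-.53)<.1)&(abs(p[:,1]+.215)<.1)&(p[:,2]>.012)&(p[:,2]<.2)]
    rng=np.random.default_rng(0)
    for k in range(4):
        best=None
        for i in range(600):
            a=q[rng.choice(len(q),3,False)]; nn=np.cross(a[1]-a[0],a[2]-a[0]); L=np.linalg.norm(nn)
            if L<1e-5: continue
            nn/=L; m=abs((q-a[0])@nn)<.002
            if best is None or m.sum()>best.sum(): best=m
        w=q[best]; c=w.mean(0); nn=np.linalg.svd(w-c)[2][2]; nn*=np.sign(nn[2])
        ax=np.cross([0,0,1],nn); 
        print(' plane',len(w),'c',c,'n',nn,'tilt',np.degrees(np.arccos(nn[2])).round(1),'az',np.degrees(np.arctan2(nn[1],nn[0])).round(1)); q=q[~best]
        if len(q)<50:break
E
python3 m.py
```

```text
scene
bench z -5.316067701599536e-05
sink 308 c [444.  324.9] size [75.8 62.7] ang 17.4 z med/95 [0.0171 0.0227]
sinktop 177 c [438.5 329.4] size [65.8 49.2] ang 21.7 z med/95 [0.0194 0.0234]
carton 346 c [586.7 308.2] size [80.4 85.2] ang 71.9 z med/95 [0.0215 0.0265]
cartontop 267 c [601.3 305.6] size [75.7 48.6] ang 79.5 z med/95 [0.0224 0.0267]
toterim 649 c [509.8  31.4] size [170.1 147.7] ang 88.7 z med/95 [0.0617 0.0657]
totefloor 836 c [519.9  30.1] size [88.6 98.4] ang 88.8 z med/95 [0.0051 0.0088]
racktop 783 c [ 545.9 -217.4] size [ 29.5 130.4] ang 62.4 z med/95 [0.1636 0.1771]
 plane 1935 c [ 0.5334 -0.2382  0.1261] n [-0.3972 -0.7196  0.5695] tilt 55.3 az -118.9
 plane 517 c [ 0.5369 -0.244   0.1264] n [-0.3984 -0.7195  0.5688] tilt 55.3 az -119.0
 plane 382 c [ 0.5288 -0.2309  0.127 ] n [-0.3959 -0.7206  0.5692] tilt 55.3 az -118.8
 plane 58 c [ 0.5005 -0.1983  0.0351] n [0.4428 0.3634 0.8197] tilt 34.9 az 39.4
side
bench z -0.0006665283244280396
sink 742 c [439.8 331.8] size [64.7 48.9] ang 23.0 z med/95 [0.0172 0.0209]
sinktop 440 c [439.7 331.8] size [64.4 48.8] ang 23.4 z med/95 [0.0189 0.0213]
carton 797 c [584.8 313.9] size [75.2 85.7] ang 78.0 z med/95 [0.0216 0.0242]
cartontop 651 c [602.7 309.8] size [74.5 49.3] ang 78.4 z med/95 [0.0221 0.0243]
toterim 672 c [511.4  34.7] size [171.3 145.9] ang 89.2 z med/95 [0.061  0.0637]
totefloor 483 c [518.8   6. ] size [60.4 99.2] ang 87.2 z med/95 [0.0048 0.0072]
racktop 260 c [ 549.2 -209.9] size [ 21.5 130.7] ang 61.4 z med/95 [0.165 0.176]
 plane 750 c [ 0.5342 -0.231   0.1276] n [-0.4    -0.7123  0.5767] tilt 54.8 az -119.3
 plane 558 c [ 0.5377 -0.2303  0.046 ] n [0.2627 0.4988 0.8259] tilt 34.3 az 62.2
 plane 224 c [ 0.5316 -0.2298  0.048 ] n [0.3163 0.4731 0.8223] tilt 34.7 az 56.2
 plane 192 c [ 0.5449 -0.1927  0.0591] n [0.3428 0.4868 0.8034] tilt 36.5 az 54.8
```

```bash
python3 - <<'E'
from h import *
np.set_printoptions(precision=3,suppress=True)
for n in ('scene','side'):
    X=np.load(n+'0.npz')['X']
    for v in range(20,480,60):
        print(n,v,[tuple(np.round(X[v,u],2)) for u in range(20,640,85)])
c=optics.capture('wrist'); 
print(c['eye']); print(c['rotation'])
E
```

```text
scene 20 [(np.float64(0.26), np.float64(1.87), np.float64(0.04)), (np.float64(0.58), np.float64(1.74), np.float64(-0.0)), (np.float64(0.9), np.float64(1.52), np.float64(0.0)), (np.float64(1.05), np.float64(1.01), np.float64(0.18)), (np.float64(1.25), np.float64(0.74), np.float64(0.24)), (np.float64(1.25), np.float64(0.35), np.float64(0.4)), (np.float64(1.25), np.float64(0.09), np.float64(0.52)), (np.float64(1.25), np.float64(-0.11), np.float64(0.61))]
scene 80 [(np.float64(0.14), np.float64(1.86), np.float64(-0.22)), (np.float64(0.42), np.float64(1.28), np.float64(-0.0)), (np.float64(0.69), np.float64(1.06), np.float64(0.02)), (np.float64(0.98), np.float64(0.91), np.float64(-0.0)), (np.float64(1.07), np.float64(0.5), np.float64(0.19)), (np.float64(1.25), np.float64(0.3), np.float64(0.23)), (np.float64(1.25), np.float64(0.03), np.float64(0.38)), (np.float64(1.25), np.float64(-0.17), np.float64(0.49))]
scene 140 [(np.float64(0.01), np.float64(1.84), np.float64(-0.5)), (np.float64(0.18), np.float64(-0.05), np.float64(0.74)), (np.float64(0.28), np.float64(-0.08), np.float64(0.71)), (np.f
[... 5692 characters left out ...]
t64(-0.2), np.float64(-0.76)), (np.float64(0.1), np.float64(0.12), np.float64(-0.28)), (np.float64(-0.08), np.float64(0.12), np.float64(-0.22))]
side 440 [(np.float64(0.95), np.float64(0.71), np.float64(0.0)), (np.float64(0.81), np.float64(0.68), np.float64(0.02)), (np.float64(0.69), np.float64(0.65), np.float64(0.02)), (np.float64(0.57), np.float64(0.6), np.float64(-0.0)), (np.float64(0.44), np.float64(0.56), np.float64(0.0)), (np.float64(0.23), np.float64(0.03), np.float64(-0.76)), (np.float64(0.04), np.float64(0.12), np.float64(-0.52)), (np.float64(-0.29), np.float64(-0.12), np.float64(-0.76))]
[ 0.341 -0.559  0.372]
[[ 0.426  0.87   0.247]
 [-0.905  0.409  0.117]
 [ 0.001 -0.274  0.962]]
```

View pics/side0.png

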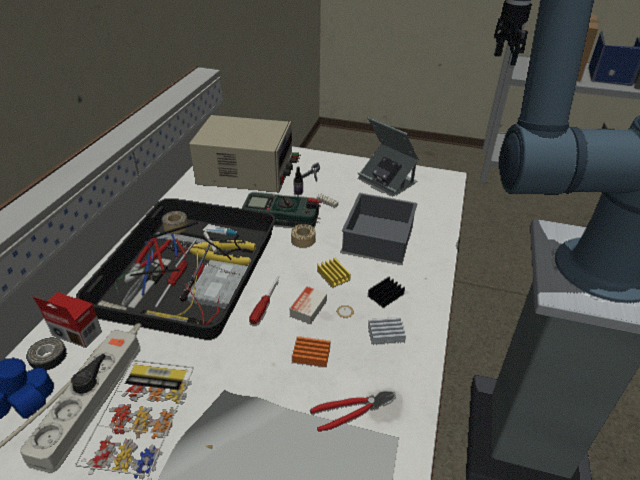

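arm_command(motion=[[0,0,-1,-0.079,0],[0,0,-1,-0.079,0],[0,0,-1,-0.079,0],[0,0,-1,-0.079,0],[0,0,-1,-0.079,0],[-0.8,-1,0,0,0],[-0.8,-1,0,0,0],[-0.8,-1,0,0,0],[-0.8,-1,0,0,0],[-0.8,-1,0,0,0],[-0.8,-1,0,0,0],[-0.8,-1,0,0,0],[-0.8,-1,0,0,0],[-0.8,-1,0,0,0],[-0.8,-1,0,0,0],[-0.8,-1,0,0,0],[-0.8,-1,0,0,0],[-0.8,-1,0,0,0],[-0.8,-1,0,0,0],[-0.8,-1,0,0,0]])

```text
time_s: 2.92
eef_pos: [-0.1986, -0.6667, 0.3563]
tcp_rot: [[0.489, 0.872, 0.0], [0.872, -0.489, -0.0], [-0.0, 0.0, -1.0]]
force: [0.4, -0.8, 0.4]
finger_gap: 0.998
finger_force: 0.0
```

arm_command(motion=[[-0.6,-1,0,0,0],[-0.6,-1,0,0,0],[-0.6,-1,0,0,0],[-0.6,-1,0,0,0],[-0.6,-1,0,0,0],[-0.6,-1,0,0,0],[-0.6,-0.11,0,0,0],[-1,0,0,0,0],[-1,0,0,0,0],[-1,0,0,0,0],[-1,0,0,0,0],[-1,0,0,0,0]])

```text
time_s: 3.92
eef_pos: [-0.443, -0.7933, 0.3565]
tcp_rot: [[0.489, 0.872, -0.0], [0.872, -0.489, -0.0], [-0.0, 0.0, -1.0]]
force: [-1.1, -1.8, 0.1]
finger_gap: 1.003
finger_force: 0.0
```

```bash
python3 -c "
from h import *
s=monitor.observe(); print(np.round(s['qpos'],3),np.round(s['eef_pos'],4),np.hypot(*s['eef_pos'][:2]),np.round(s['tcp_rot'],3).tolist())"
```

```text
[-2.204  0.925  0.383  0.     1.834 -1.694] [-0.443  -0.7933  0.3565] 0.9085726955770177 [[0.489, 0.872, -0.0], [0.872, -0.489, -0.0], [-0.0, 0.0, -1.0]]
```

arm_command(motion=[[0,1,0,0,0],[0,1,0,0,0],[0,1,0,0,0],[0,1,0,0,0],[0,0.52,0,0,0],[-1,0,0,0,0],[-1,0,0,0,0],[-1,0,0,0,0]])

```text
time_s: 4.58
eef_pos: [-0.3646, -0.8727, 0.3354]
tcp_rot: [[0.489, 0.872, -0.009], [0.872, -0.489, -0.022], [-0.023, 0.003, -1.0]]
force: [0.3, 0.1, -0.1]
finger_gap: 1.002
finger_force: 0.0
```

```bash
cat > o.py <<'E'
from h import *
s=monitor.observe(); R=np.array(s['tcp_rot']);print(s['time_s'],np.round(s['qpos'],3),np.round(s['eef_pos'],4),'\n',np.round(R,3).tolist(),'tilt',np.degrees(np.arccos(-R[2,2])).round(2),'az',np.degrees(np.arctan2(R[1,2],R[0,2])).round(1),'yaz',np.degrees(np.arctan2(R[1,1],R[0,1])).round(2),np.round(s['force'],1),s['finger_gap'],s['finger_force'])
E
python3 o.py
```

```text
4.5833 [-2.087  1.103  0.129  0.003  1.886 -1.575] [-0.3646 -0.8727  0.3354] 
 [[0.489, 0.872, -0.009], [0.872, -0.489, -0.022], [-0.023, 0.003, -1.0]] tilt 1.33 az -111.8 yaz -29.28 [ 0.3  0.1 -0.1] 1.0017860180294544 0.0
```

arm_command(motion=[[-1,0,0,0,0],[-1,0,0,0,0],[-1,0,0,0,0],[-1,0,0,0,0]])

```text
time_s: 4.92
eef_pos: [-0.3827, -0.8871, 0.3241]
tcp_rot: [[0.488, 0.872, -0.034], [0.869, -0.489, -0.08], [-0.086, 0.009, -0.996]]
force: [-0.2, 0.4, 0.5]
finger_gap: 1.001
finger_force: 0.0
```

```bash
python3 o.py
```

```text
4.9167 [-2.098  1.117  0.127  0.011  1.811 -1.583] [-0.3827 -0.8871  0.3241] 
 [[0.488, 0.872, -0.034], [0.869, -0.489, -0.08], [-0.086, 0.009, -0.996]] tilt 4.99 az -113.3 yaz -29.28 [-0.2  0.4  0.5] 1.0007479390917602 0.0
```

arm_command(motion=[[-1,0.2,0,0,0],[-1,0.2,0,0,0],[-1,0.2,0,0,0],[-1,0.2,0,0,0],[-1,0.2,0,0,0],[-1,0.2,0,0,0],[-1,0.2,0,0,0],[-1,0.2,0,0,0]])

```text
time_s: 5.58
eef_pos: [-0.3799, -0.9279, 0.2973]
tcp_rot: [[0.481, 0.873, -0.075], [0.855, -0.486, -0.179], [-0.193, 0.022, -0.981]]
force: [-0.0, -0.2, -0.1]
finger_gap: 1.001
finger_force: 0.0
```

```bash
python3 o.py
```

```text
5.5833 [-2.077  1.149  0.127  0.021  1.67  -1.563] [-0.3799 -0.9279  0.2973] 
 [[0.481, 0.873, -0.075], [0.855, -0.486, -0.179], [-0.193, 0.022, -0.981]] tilt 11.2 az -112.8 yaz -29.11 [-0.  -0.2 -0.1] 1.000997653421236 0.0
```

arm_command(motion=[[-0.5,-1,0,0,0],[-0.5,-1,0,0,0],[-0.5,-1,0,0,0],[-0.5,-1,0,0,0],[-0.5,-1,0,0,0],[-0.5,-1,0,0,0],[-0.5,-1,0,0,0],[-1,-0.4,0,0,0],[-1,0,0,0,0],[-1,0,0,0,0],[-1,0,0,0,0],[-1,0,0,0,0],[-1,0,0,0,0],[-1,0,0,0,0]])

```text
time_s: 6.75
eef_pos: [-0.5537, -0.8794, 0.3015]
tcp_rot: [[0.464, 0.873, -0.149], [0.821, -0.487, -0.299], [-0.333, 0.017, -0.943]]
force: [-0.3, 0.1, 0.3]
finger_gap: 1.001
finger_force: 0.0
```

```bash
python3 o.py
```

```text
6.75 [-2.26   1.155  0.127  0.075  1.527 -1.739] [-0.5537 -0.8794  0.3015] 
 [[0.464, 0.873, -0.149], [0.821, -0.487, -0.299], [-0.333, 0.017, -0.943]] tilt 19.49 az -116.4 yaz -29.13 [-0.3  0.1  0.3] 1.000780723813004 0.0
```

arm_command(motion=[[-1,-0.6,0,0,0],[-1,-0.6,0,0,0],[-1,-0.6,0,0,0],[-1,-0.6,0,0,0],[-1,-0.3,0,0,0],[-1,-0.3,0,0,0],[-1,-0.2,0,0,0],[-1,-0.2,0,0,0],[-1,-0.2,0,0,0],[-1,-0.2,0,0,0],[-1,-0.2,0,0,0],[-1,-0.2,0,0,0]])

```text
time_s: 7.75
eef_pos: [-0.6336, -0.8616, 0.3485]
tcp_rot: [[0.431, 0.869, -0.242], [0.758, -0.495, -0.424], [-0.489, -0.001, -0.873]]
force: [-0.1, -0.3, -0.2]
finger_gap: 1.005
finger_force: 0.0
```

```bash
python3 o.py
```

```text
7.75 [-2.339  1.124  0.127  0.123  1.394 -1.813] [-0.6336 -0.8616  0.3485] 
 [[0.431, 0.869, -0.242], [0.758, -0.495, -0.424], [-0.489, -0.001, -0.873]] tilt 29.24 az -119.7 yaz -29.65 [-0.1 -0.3 -0.2] 1.004587528307716 0.0
```

arm_command(motion=[[-1,0.8,0,0,0],[-1,0.8,0,0,0],[-1,0.8,0,0,0],[-1,0.3,0,0,0],[-1,0,0,0,0],[-1,0,0,0,0],[-1,0,0,0,0]])

```text
time_s: 8.33
eef_pos: [-0.5755, -0.9122, 0.3946]
tcp_rot: [[0.408, 0.867, -0.286], [0.717, -0.498, -0.488], [-0.566, -0.006, -0.825]]
force: [-0.7, -0.6, 0.4]
finger_gap: 0.999
finger_force: 0.0
```

```bash
python3 o.py
```

```text
8.3333 [-2.259  1.088  0.128  0.092  1.332 -1.734] [-0.5755 -0.9122  0.3946] 
 [[0.408, 0.867, -0.286], [0.717, -0.498, -0.488], [-0.566, -0.006, -0.825]] tilt 34.44 az -120.4 yaz -29.87 [-0.7 -0.6  0.4] 0.9985538051011239 0.0
```

arm_command(motion=[[0.69,0.97,-0.48,0,0],[0.69,0.97,-0.48,0,0],[0.69,0.97,-0.48,0,0],[0.69,0.97,-0.48,0,0],[0.69,0.97,-0.48,0,0],[0.69,0.97,-0.48,0,0],[0.69,0.97,-0.48,0,0],[0.69,0.97,-0.48,0,0],[0.69,0.97,-0.48,0,0],[0.69,0.97,-0.48,0,0],[0.69,0.97,-0.48,0,0],[0.69,0.97,-0.48,0,0],[0.69,0.97,-0.48,0,0],[0.69,0.97,-0.48,0,0],[0.69,0.97,-0.48,0,0],[0.69,0.97,-0.48,0,0],[0.69,0.97,-0.48,0,0],[0.69,0.97,-0.48,0,0],[0.69,0.97,-0.48,0,0],[0.69,0.97,-0.48,0,0]])

```text
time_s: 10.0
eef_pos: [0.0469, -0.7912, 0.3959]
tcp_rot: [[0.41, 0.866, -0.286], [0.716, -0.499, -0.488], [-0.566, -0.005, -0.825]]
force: [0.5, 0.3, -0.5]
finger_gap: 1.0
finger_force: 0.0
```

```bash
python3 o.py
```

```text
10.0 [-1.56   0.242  1.345 -0.342  1.049 -0.944] [ 0.0469 -0.7912  0.3959] 
 [[0.41, 0.866, -0.286], [0.716, -0.499, -0.488], [-0.566, -0.005, -0.825]] tilt 34.44 az -120.3 yaz -29.96 [ 0.5  0.3 -0.5] 1.0001912691307036 0.0
```

arm_command(motion=[[1,0.19,-0.69,0,0],[1,0.19,-0.69,0,0],[1,0.19,-0.69,0,0],[1,0.19,-0.69,0,0],[1,0.19,-0.69,0,0],[1,0.19,-0.69,0,0],[1,0.19,-0.69,0,0],[1,0.19,-0.69,0,0],[1,0.19,-0.69,0,0],[1,0.19,-0.69,0,0],[1,0.19,-0.69,0,0],[1,0.19,-0.69,0,0],[1,0.19,-0.69,0,0],[1,0.19,-0.69,0,0],[1,0.19,-0.69,0,0],[1,0.19,-0.69,0,0],[1,0.19,-0.69,0,0],[1,0.19,-0.69,0,0]])

```text
time_s: 11.5
eef_pos: [0.3933, -0.3594, 0.3977]
tcp_rot: [[0.41, 0.867, -0.284], [0.716, -0.499, -0.488], [-0.565, -0.003, -0.825]]
force: [1.0, -1.1, -0.3]
finger_gap: 0.999
finger_force: 0.0
```

```bash
python3 o.py
```

```text
11.5 [-0.686 -0.137  1.735 -0.596  1.459 -0.121] [ 0.3933 -0.3594  0.3977] 
 [[0.41, 0.867, -0.284], [0.716, -0.499, -0.488], [-0.565, -0.003, -0.825]] tilt 34.39 az -120.2 yaz -29.94 [ 1.  -1.1 -0.3] 0.9986918005827297 0.0
```

arm_command(motion=[[1,0.19,-0.69,0,0],[1,0.19,-0.69,0,0],[1,0.19,-0.69,0,0],[1,0.19,-0.69,0,0],[1,0.19,-0.69,0,0],[1,0.19,-0.69,0,0],[1,0.19,-0.69,0,0],[1,0.19,-0.69,0,0],[1,0.19,-0.69,0,0],[1,0.19,-0.69,0,0],[1,0,1,0,0],[1,0,1,0,0],[1,0,1,0,0],[1,0,1,0,0],[0,0,0,0,0]])

```text
time_s: 12.75
eef_pos: [0.5947, -0.0967, 0.2508]
tcp_rot: [[0.401, 0.867, -0.295], [0.719, -0.498, -0.485], [-0.567, -0.018, -0.823]]
force: [-0.5, 0.4, -1.7]
finger_gap: 0.999
finger_force: 0.0
```

```bash
cat > m2.py <<'E'
from h import *
np.set_printoptions(precision=4,suppress=True)
exec(open('o.py').read().split('\n',1)[1])
c=optics.capture('wrist'); save(c,'wrist1'); X=cloud(c); np.savez('w1.npz',X=X,f=c['frame'])
for m in ('housing','pick_rack'):
    for r in nets.search_frame(m,c)[:2]:
        w=c2w(c,r['at']); print(m,r['p'],w,w2p(c,w)[0].round())
np.save('w1eye.npy',c['eye']); o=np.array([.542,-.19,.059])
L=(X-o)@R  # tool axes about rough top centre
d=-L[...,2]  # height along tool-back axis
m=(abs(L[...,0])<.05)&(abs(L[...,1])<.04)
h,b=np.histogram(d[m],bins=np.arange(-.05,.03,.002)); print([(round(b[i],3),h[i]) for i in range(len(h)) if h[i]>30])
E
python3 m2.py
```

```text
12.75 [-0.129  0.313  1.523 -0.545  1.578  0.459] [ 0.5947 -0.0967  0.2508] 
 [[0.401, 0.867, -0.295], [0.719, -0.498, -0.485], [-0.567, -0.018, -0.823]] tilt 34.58 az -121.4 yaz -29.88 [-0.5  0.4 -1.7] 0.9994681792098951 0.0
pick_rack 0.74 [ 0.5449 -0.2315  0.0696] [348. 223.]
pick_rack 0.25 [ 0.5447 -0.1957  0.0571] [329. 189.]
[(np.float64(-0.044), np.int64(122)), (np.float64(-0.042), np.int64(551)), (np.float64(-0.04), np.int64(385)), (np.float64(-0.038), np.int64(46)), (np.float64(-0.036), np.int64(964)), (np.float64(-0.034), np.int64(1840)), (np.float64(-0.032), np.int64(243)), (np.float64(-0.028), np.int64(127)), (np.float64(-0.026), np.int64(428)), (np.float64(-0.024), np.int64(250)), (np.float64(-0.008), np.int64(58)), (np.float64(-0.006), np.int64(121)), (np.float64(-0.004), np.int64(929)), (np.float64(-0.002), np.int64(2273)), (np.float64(0.0), np.int64(144))]
```

View pics/wrist1.png

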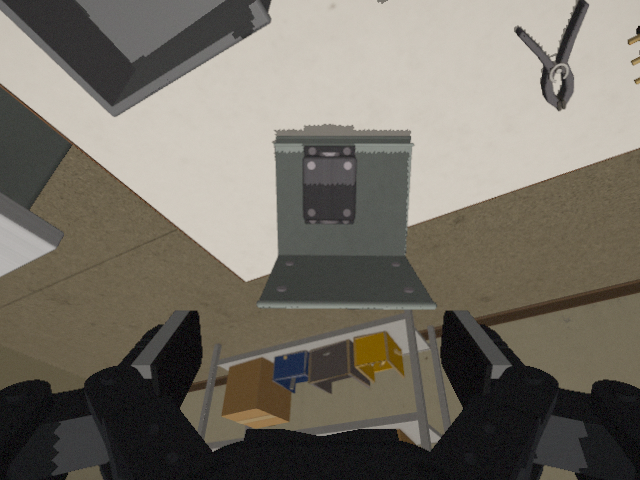

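```bash
cat > m3.py <<'E'
from h import *
np.set_printoptions(precision=4,suppress=True)
s=monitor.observe(); R=np.array(s['tcp_rot']); p0=np.array(s['eef_pos'])
X=np.load('w1.npz')['X']; o=np.array([.542,-.19,.059]); L=(X-o)@R
m=(abs(L[...,0])<.045)&(abs(L[...,1])<.045)&(abs(L[...,2]-.003)<.007)
q=X[m]; c=q.mean(0); n=np.linalg.svd(q-c,full_matrices=False)[2][2]; n*=np.sign(n[2]); print('top normal',n,'tilt',np.degrees(np.arccos(n[2])),'az',np.degrees(np.arctan2(n[1],n[0])),'tool -z',-R[:,2])
# slope frame
yr=np.cross(n,[0,0,1]);yr/=np.linalg.norm(yr); xr=np.cross(yr,n)
Q=np.stack([(q-c)@xr,(q-c)@yr],1)*1000
(cc,sz,a)=cv2.minAreaRect(Q.astype(np.float32)); print('rect',cc,sz,a)
top=c+xr*cc[0]/1000+yr*cc[1]/1000; print('top centre',top, 'xr',xr,'yr',yr)
np.savez('hs.npz',top=top,n=n,xr=xr,yr=yr)
# floor heights
f=(X-top)@n; a=(X-top)@xr; b=(X-top)@yr
mm=(abs(a)<.03)&(abs(b)>.035)&(abs(b)<.06); print('floor below top',np.nanmedian(f[mm]))
mm=(abs(f+.001)<.004)&(abs(a)<.05)&(abs(b)<.04); print('ext a',np.percentile(a[mm],[1,99]),'b',np.percentile(b[mm],[1,99]))
g=top-n*.016; print('housing mid',g,'tool delta of TCP to top centre',(top-p0)@R)
E
python3 m3.py
```

```text
top normal [0.284  0.507  0.8138] tilt 35.52833959796144 az 60.74307953608951 tool -z [0.2832 0.4881 0.8256]
rect (1.419485092163086, 0.03132438659667969) (63.805320739746094, 48.070159912109375) 0.16385407745838165
top centre [ 0.5447 -0.1944  0.0586] xr [-0.3977 -0.71    0.5811] yr [ 0.8724 -0.4887  0.    ]
floor below top 0.2785590125800226
ext a [-0.0301  0.0282] b [-0.0236  0.0233]
housing mid [ 0.5401 -0.2025  0.0455] tool delta of TCP to top centre [0.0234 0.0017 0.2295]
```

arm_command(motion=[[0.98,0.08,0,0,0],[0,0,1,0,0],[0,0,1,0,0],[0,0,1,0,0],[0,0,1,0,0],[0,0,1,0,0],[0,0,1,0,0],[0,0,1,0,0],[0,0,1,0,0],[0,0,0.5,0,0],[0,0,0.4,0,0],[0,0,0,0,0]])

```text
time_s: 13.9
eef_pos: [0.5464, -0.1902, 0.062]
tcp_rot: [[0.41, 0.867, -0.285], [0.717, -0.499, -0.487], [-0.565, -0.004, -0.825]]
force: [-0.6, 0.5, -0.2]
finger_gap: 1.004
finger_force: 0.0
```

```bash
python3 o.py; python3 -c "
from h import *
s=monitor.observe(); R=np.array(s['tcp_rot']); d=np.load('hs.npz'); print((d['top']-np.array(s['eef_pos']))@R)"
```

```text
13.9 [-0.289  0.452  1.727 -0.629  1.201  0.538] [ 0.5464 -0.1902  0.062 ] 
 [[0.41, 0.867, -0.285], [0.717, -0.499, -0.487], [-0.565, -0.004, -0.825]] tilt 34.37 az -120.3 yaz -29.94 [-0.6  0.5 -0.2] 1.0036509582553694 0.0
[-0.001779    0.00057738  0.00538756]
```

arm_command(motion=[[-0.04,0.02,0.6,0,0],[0,0,0.5,0,0],[0,0,0.3,0,0],[0,0,0,0,0]])

```text
time_s: 14.23
eef_pos: [0.5349, -0.2074, 0.0315]
tcp_rot: [[0.407, 0.867, -0.288], [0.718, -0.499, -0.486], [-0.565, -0.008, -0.825]]
force: [0.2, -0.5, -0.3]
finger_gap: 1.001
finger_force: 0.0
```

arm_command(motion=[[0,0,0,0,80],[0,0,0,0,160],[0,0,0,0,255],[0,0,0,0,255],[0,0,0,0,255],[0,0,0,0,255]], force=45)

```text
time_s: 14.73
eef_pos: [0.5369, -0.2069, 0.0338]
tcp_rot: [[0.409, 0.867, -0.284], [0.717, -0.498, -0.488], [-0.564, -0.004, -0.826]]
force: [-0.5, 4.2, 4.9]
finger_gap: 0.555
finger_force: 48.7
```

```bash
python3 o.py; python3 -c "
from h import *
s=monitor.observe(); R=np.array(s['tcp_rot']); d=np.load('hs.npz'); print((d['top']-np.array(s['eef_pos']))@R)"
```

```text
14.7333 [-0.319  0.485  1.746 -0.652  1.143  0.549] [ 0.5369 -0.2069  0.0338] 
 [[0.409, 0.867, -0.284], [0.717, -0.498, -0.488], [-0.564, -0.004, -0.826]] tilt 34.36 az -120.2 yaz -29.84 [-0.5  4.2  4.9] 0.5546431281840692 48.68142619729042
[-0.00184094  0.00043781 -0.0287026 ]
```

arm_command(motion=[[0,0,-0.3,0,255],[0,0,-0.6,0,255],[0,0,-1,0,255],[0,0,-1,0,255],[0,0,-1,0,255],[0,0,-1,0,255],[0,0,-1,0,255],[0,0,-1,0,255],[0.4,-0.5,-0.8,0,255],[0.75,-0.96,-0.67,0,255],[0.75,-0.96,-0.67,0,255],[0.75,-0.96,-0.67,0,255],[0.75,-0.96,-0.67,0,255],[0.75,-0.96,-0.67,0,255],[0.75,-0.96,-0.67,0,255],[0.75,-0.96,-0.67,0,255]])

```text
time_s: 16.07
eef_pos: [0.5247, 0.1375, 0.21]
tcp_rot: [[0.408, 0.868, -0.284], [0.719, -0.497, -0.486], [-0.563, -0.006, -0.826]]
force: [1.4, 0.0, -5.7]
finger_gap: 0.554
finger_force: 47.8
```

```bash
python3 o.py
```

```text
16.0667 [ 0.239  0.31   1.603 -0.419  1.662  0.811] [0.5247 0.1375 0.21  ] 
 [[0.408, 0.868, -0.284], [0.719, -0.497, -0.486], [-0.563, -0.006, -0.826]] tilt 34.29 az -120.3 yaz -29.8 [ 1.4  0.  -5.7] 0.5535196042095664 47.81008578836918
```

arm_command(motion=[[0.8,-0.95,-0.66,0,255],[0.8,-0.95,-0.66,0,255],[0.8,-0.95,-0.66,0,255],[0.8,-0.95,-0.66,0,255],[0.8,-0.95,-0.66,0,255],[0.8,-0.95,-0.66,0,255],[0.8,-0.95,-0.66,0,255],[0.8,-0.95,-0.66,0,255],[0.8,-0.95,-0.66,0,255],[0.8,-0.95,-0.66,0,255],[0.8,-0.95,-0.66,0,255],[0.8,-0.95,-0.66,0,255],[0.8,-0.95,-0.66,0,255],[0.8,-0.95,-0.66,0,255],[0.8,-0.95,-0.66,0,255],[0.8,-0.95,-0.66,0,255],[1,0,-0.68,0,255],[1,0,-0.68,0,255],[1,0,-0.68,0,255],[1,0,-0.68,0,255]])

```text
time_s: 17.73
eef_pos: [0.4232, 0.7228, 0.2257]
tcp_rot: [[0.411, 0.868, -0.278], [0.727, -0.496, -0.475], [-0.55, -0.007, -0.835]]
force: [-0.2, 0.5, -6.6]
finger_gap: 0.551
finger_force: 49.0
```

```bash
python3 o.py
```

```text
17.7333 [ 0.926  1.257  0.136 -0.087  2.326  1.402] [0.4232 0.7228 0.2257] 
 [[0.411, 0.868, -0.278], [0.727, -0.496, -0.475], [-0.55, -0.007, -0.835]] tilt 33.38 az -120.4 yaz -29.75 [-0.2  0.5 -6.6] 0.5507534739996791 49.02095722965896
```

arm_command(motion=[[1,0,-0.9,0,255],[1,0,-0.9,0,255],[1,0,-0.9,0,255],[1,0,-0.9,0,255],[1,0,-0.9,0,255],[1,0,-0.9,0,255],[1,0,-0.9,0,255],[1,0,-0.9,0,255]])

```text
time_s: 18.4
eef_pos: [0.4348, 0.7442, 0.2485]
tcp_rot: [[0.448, 0.868, -0.215], [0.786, -0.497, -0.369], [-0.427, -0.004, -0.904]]
force: [0.5, 0.8, -5.3]
finger_gap: 0.554
finger_force: 49.1
```

```bash
python3 o.py
```

```text
18.4 [ 0.926  1.221  0.126 -0.063  2.231  1.418] [0.4348 0.7442 0.2485] 
 [[0.448, 0.868, -0.215], [0.786, -0.497, -0.369], [-0.427, -0.004, -0.904]] tilt 25.25 az -120.2 yaz -29.8 [ 0.5  0.8 -5.3] 0.5541080467138586 49.09841807093471
```

arm_command(motion=[[1,0,-0.65,0,255],[1,0,-0.65,0,255],[1,0,-0.6,0,255],[1,0,-0.6,0,255],[1,0,-0.55,0,255],[1,0,-0.55,0,255],[1,0,-0.5,0,255],[1,0,-0.5,0,255],[1,0,-0.45,0,255],[1,0,-0.45,0,255],[1,0,-0.4,0,255],[1,0,-0.4,0,255],[1,0,-0.35,0,255],[1,0,-0.35,0,255],[1,0,-0.3,0,255],[1,0,-0.3,0,255],[1,0,-0.3,0,255],[1,0,-0.3,0,255]])

```text
time_s: 19.9
eef_pos: [0.4643, 0.8015, 0.2072]
tcp_rot: [[0.487, 0.868, -0.096], [0.852, -0.496, -0.164], [-0.19, -0.002, -0.982]]
force: [-0.5, 0.3, -6.0]
finger_gap: 0.554
finger_force: 49.0
```

```bash
python3 o.py
```

```text
19.9 [ 0.93   1.243  0.128 -0.023  1.961  1.442] [0.4643 0.8015 0.2072] 
 [[0.487, 0.868, -0.096], [0.852, -0.496, -0.164], [-0.19, -0.002, -0.982]] tilt 10.96 az -120.4 yaz -29.77 [-0.5  0.3 -6. ] 0.5542618859272539 49.04837025795132
```

arm_command(motion=[[1,0,-0.5,0,255],[1,0,-0.5,0,255],[1,0,-0.5,0,255],[1,0,-0.5,0,255],[1,0,-0.5,0,255],[1,0,-0.5,0,255],[1,0,-0.4,0,255],[1,0,-0.4,0,255],[1,0,-0.4,0,255]])

```text
time_s: 20.65
eef_pos: [0.4767, 0.8254, 0.2375]
tcp_rot: [[0.495, 0.868, -0.029], [0.867, -0.496, -0.048], [-0.056, -0.001, -0.998]]
force: [-0.5, 0.4, -6.1]
finger_gap: 0.557
finger_force: 49.0
```

```bash
python3 o.py
```

```text
20.65 [ 0.93   1.207  0.128 -0.006  1.863  1.448] [0.4767 0.8254 0.2375] 
 [[0.495, 0.868, -0.029], [0.867, -0.496, -0.048], [-0.056, -0.001, -0.998]] tilt 3.23 az -121.1 yaz -29.76 [-0.5  0.4 -6.1] 0.5565107137837335 49.03946487698704
```

arm_command(motion=[[1,0,-0.4,0,255],[1,0,-0.4,0,255],[1,0,-0.4,0,255],[0,0,0,0,255]])

```text
time_s: 20.98
eef_pos: [0.4809, 0.8331, 0.25]
tcp_rot: [[0.496, 0.868, -0.006], [0.868, -0.496, -0.008], [-0.01, -0.001, -1.0]]
force: [-0.3, -0.4, -5.2]
finger_gap: 0.552
finger_force: 49.0
```

```bash
python3 o.py
```

```text
20.9833 [ 0.93   1.195  0.127 -0.     1.831  1.449] [0.4809 0.8331 0.25  ] 
 [[0.496, 0.868, -0.006], [0.868, -0.496, -0.008], [-0.01, -0.001, -1.0]] tilt 0.58 az -124.6 yaz -29.76 [-0.3 -0.4 -5.2] 0.5521177720659064 49.033037731423974
```

```bash
cat > plan.py <<'E'
import sys
from h import *
def plan(target,yaz,claw,smax=.96,pos=None,R=None):
    """rows to world target, tool y azimuth (deg); roll spread over the rows, slack given by the per-axis limit"""
    s=monitor.observe(); p=np.array(s['eef_pos']) if pos is None else np.array(pos); R=np.array(s['tcp_rot']) if R is None else R
    cur=np.degrees(np.arctan2(R[1,1],R[0,1])); dr=cur-yaz; dr=(dr+180)%360-180
    rows=[]; t=np.array(target,float); left=round(dr/90,3)
    while True:
        d=R.T@(t-p); k=max(1,np.abs(d).max()/.025/smax); sh=np.round(d/k/.025,2); r=float(np.clip(left,-.079,.079)); r=round(r,3)
        if np.abs(sh).max()<.02 and abs(r)<.002: break
        rows.append([*sh.tolist(),r,claw]); p=p+R@(sh*.025); a=r*np.pi/2; left-=r
        R=R@np.array([[np.cos(a),-np.sin(a),0],[np.sin(a),np.cos(a),0],[0,0,1]])
        if len(rows)>60: break
    return rows,p,R
if __name__=='__main__':
    a=[float(v) for v in sys.argv[1:]]; r,p,R=plan(a[:3],a[3],int(a[4])); print(len(r),r,p.round(4))
E
python3 plan.py .511 .033 .25 -90 255
```

```text
32 [[-0.96, 0.6, 0.01, 0.079, 255], [-0.96, 0.78, 0.01, 0.079, 255], [-0.92, 0.96, 0.01, 0.079, 255], [-0.72, 0.96, 0.01, 0.079, 255], [-0.55, 0.96, 0.01, 0.079, 255], [-0.4, 0.96, 0.01, 0.079, 255], [-0.26, 0.96, 0.01, 0.079, 255], [-0.14, 0.96, 0.01, 0.079, 255], [-0.02, 0.96, 0.01, 0.037, 255], [0.04, 0.96, 0.01, 0.0, 255], [0.04, 0.96, 0.01, 0.0, 255], [0.03, 0.96, 0.01, 0.0, 255], [0.04, 0.96, 0.01, 0.0, 255], [0.03, 0.96, 0.01, 0.0, 255], [0.04, 0.96, 0.01, 0.0, 255], [0.03, 0.96, 0.01, 0.0, 255], [0.04, 0.96, 0.01, 0.0, 255], [0.03, 0.96, 0.01, 0.0, 255], [0.04, 0.96, 0.01, 0.0, 255], [0.03, 0.96, 0.01, 0.0, 255], [0.04, 0.96, 0.01, 0.0, 255], [0.03, 0.96, 0.0, 0.0, 255], [0.04, 0.96, 0.01, 0.0, 255], [0.03, 0.96, 0.0, 0.0, 255], [0.04, 0.96, 0.01, 0.0, 255], [0.03, 0.96, 0.0, 0.0, 255], [0.04, 0.96, 0.01, 0.0, 255], [0.03, 0.96, 0.0, 0.0, 255], [0.04, 0.96, 0.01, 0.0, 255], [0.03, 0.96, 0.0, 0.0, 255], [0.04, 0.96, 0.01, 0.0, 255], [0.03, 0.92, 0.0, 0.0, 255]] [0.5109 0.0331 0.25  ]
```

arm_command(motion=[[-0.96,0.6,0,0.079,255],[-0.96,0.78,0,0.079,255],[-0.92,0.96,0,0.079,255],[-0.72,0.96,0,0.079,255],[-0.55,0.96,0,0.079,255],[-0.4,0.96,0,0.079,255],[-0.26,0.96,0,0.079,255],[-0.14,0.96,0,0.079,255],[-0.02,0.96,0,0.037,255],[0.04,0.96,0.2,0,255],[0.04,0.96,0.2,0,255],[0.03,0.96,0.2,0,255],[0.04,0.96,0.2,0,255],[0.03,0.96,0.2,0,255],[0.04,0.96,0.2,0,255],[0.03,0.96,0.2,0,255],[0.04,0.96,0.2,0,255],[0.03,0.96,0.2,0,255],[0.04,0.96,0.2,0,255],[0.03,0.96,0.2,0,255]])

```text
time_s: 22.65
eef_pos: [0.5217, 0.331, 0.1995]
tcp_rot: [[0.999, 0.045, -0.006], [0.045, -0.999, -0.01], [-0.007, 0.01, -1.0]]
force: [-0.0, -1.3, -5.3]
finger_gap: 0.557
finger_force: 49.1
```

arm_command(motion=[[0.04,0.96,0.2,0,255],[0.03,0.96,0.2,0,255],[0.04,0.96,0.2,0,255],[0.03,0.96,0.2,0,255],[0.04,0.96,0.2,0,255],[0.03,0.96,0.2,0,255],[0.04,0.96,0.2,0,255],[0.03,0.96,0.2,0,255],[0.04,0.96,0.2,0,255],[0.03,0.96,0.2,0,255],[0.04,0.96,0.2,0,255],[0.03,0.92,0.2,0,255],[0,0,0,0,255]])

```text
time_s: 23.73
eef_pos: [0.5447, 0.0418, 0.1419]
tcp_rot: [[0.999, 0.041, -0.007], [0.041, -0.999, -0.012], [-0.008, 0.012, -1.0]]
force: [-0.0, -0.2, -5.8]
finger_gap: 0.552
finger_force: 49.2
```

```bash
python3 o.py
```

```text
23.7333 [-0.125  0.109  1.887 -0.014  1.151  1.411] [0.5447 0.0418 0.1419] 
 [[0.999, 0.041, -0.007], [0.041, -0.999, -0.012], [-0.008, 0.012, -1.0]] tilt 0.82 az -119.7 yaz -87.64 [-0.  -0.2 -5.8] 0.5523034257382988 49.190500848926604
```

arm_command(motion=[[-0.69,0.15,0.3,0.026,255],[-0.69,0.15,0.3,0,255],[0,0,0.5,0,255],[0,0,1,0,255],[0,0,1,0,255],[0,0,1,0,255],[0,0,0.4,0,255],[0,0,0,0,255]])

```text
time_s: 24.4
eef_pos: [0.5074, 0.0362, 0.0277]
tcp_rot: [[1.0, 0.004, -0.012], [0.004, -1.0, -0.01], [-0.012, 0.01, -1.0]]
force: [-0.6, 0.1, -5.1]
finger_gap: 0.552
finger_force: 49.1
```

```bash
python3 o.py
```

```text
24.4 [-0.146  0.219  2.013 -0.015  0.921  1.43 ] [0.5074 0.0362 0.0277] 
 [[1.0, 0.004, -0.012], [0.004, -1.0, -0.01], [-0.012, 0.01, -1.0]] tilt 0.9 az -141.0 yaz -89.77 [-0.6  0.1 -5.1] 0.55158935008816 49.06617168802768
```

arm_command(motion=[[0.12,0.1,0.3,0,255],[0,0,0.25,0,255],[0,0,0.12,0,255],[0,0,0.06,0,255],[0,0,0,0,255]])

```text
time_s: 24.82
eef_pos: [0.5124, 0.033, 0.0116]
tcp_rot: [[1.0, 0.004, -0.007], [0.004, -1.0, -0.011], [-0.007, 0.011, -1.0]]
force: [0.8, 0.3, -5.6]
finger_gap: 0.552
finger_force: 49.2
```

arm_command(motion=[[0,0,0.03,0,255],[0,0,0,0,255]])

```text
time_s: 24.98
eef_pos: [0.5125, 0.033, 0.011]
tcp_rot: [[1.0, 0.004, -0.007], [0.004, -1.0, -0.011], [-0.007, 0.011, -1.0]]
force: [0.8, 0.2, -5.6]
finger_gap: 0.55
finger_force: 49.2
```

arm_command(motion=[[0,0,0.04,0,255],[0,0,0.04,0,255],[0,0,0,0,255]])

```text
time_s: 25.23
eef_pos: [0.5121, 0.033, 0.0085]
tcp_rot: [[1.0, 0.004, -0.008], [0.004, -1.0, -0.011], [-0.008, 0.011, -1.0]]
force: [0.4, -0.1, -5.8]
finger_gap: 0.557
finger_force: 49.2
```

arm_command(motion=[[0,0,0.04,0,255],[0,0,0,0,255]])

```text
time_s: 25.4
eef_pos: [0.5123, 0.033, 0.0077]
tcp_rot: [[1.0, 0.004, -0.007], [0.004, -1.0, -0.011], [-0.007, 0.011, -1.0]]
force: [-0.4, -0.4, -4.9]
finger_gap: 0.55
finger_force: 49.5
```

arm_command(motion=[[0,0,0.04,0,255],[0,0,0.04,0,255],[0,0,0,0,255]])

```text
time_s: 25.65
eef_pos: [0.5127, 0.0329, 0.0074]
tcp_rot: [[1.0, 0.005, -0.008], [0.004, -1.0, -0.011], [-0.008, 0.011, -1.0]]
force: [-7.6, 0.8, 10.4]
finger_gap: 0.554
finger_force: 51.1
```

arm_command(motion=[[0,0,-0.04,0,255],[0,0,0,0,100],[0,0,0,0,70],[0,0,0,0,50],[0,0,0,0,50]], force=30)

```text
time_s: 26.07
eef_pos: [0.5126, 0.0329, 0.0069]
tcp_rot: [[1.0, 0.004, -0.007], [0.004, -1.0, -0.011], [-0.007, 0.011, -1.0]]
force: [-0.3, 0.4, -0.0]
finger_gap: 0.802
finger_force: 0.0
```

```bash
python3 o.py
```

```text
26.0667 [-0.151  0.267  2.004 -0.015  0.875  1.426] [0.5126 0.0329 0.0069] 
 [[1.0, 0.004, -0.007], [0.004, -1.0, -0.011], [-0.007, 0.011, -1.0]] tilt 0.73 az -121.4 yaz -89.78 [-0.3  0.4 -0. ] 0.8020210163943927 0.0
```

```bash
python3 - <<'E'
from plan import *
r1,p,R=plan([.5126,.0329,.18],-89.78,0)
r,p,R=plan([.439,.331,.16],-66.6,0,pos=p,R=R); print(len(r1),len(r),r,p)
E
```

```text
8 13 [[-0.23, -0.96, 0.06, -0.079, 0], [-0.11, -0.96, 0.05, -0.079, 0], [0.01, -0.96, 0.05, -0.079, 0], [0.13, -0.96, 0.05, -0.021, 0], [0.16, -0.96, 0.06, 0.0, 0], [0.16, -0.96, 0.05, 0.0, 0], [0.16, -0.96, 0.06, 0.0, 0], [0.16, -0.96, 0.05, 0.0, 0], [0.16, -0.96, 0.06, 0.0, 0], [0.17, -0.96, 0.05, 0.0, 0], [0.16, -0.96, 0.06, 0.0, 0], [0.17, -0.96, 0.05, 0.0, 0], [0.1, -0.6, 0.04, 0.0, 0]] [0.43899554 0.3308754  0.15989607]
```

arm_command(motion=[[0,0,-0.5,0,50],[0,0,-1,0,50],[0,0,-1,0,50],[0,0,-1,0,50],[0,0,-1,0,50],[0,0,-1,0,50],[0,0,-1,0,50],[-0.23,-0.96,0,-0.07,50],[-0.11,-0.96,0,-0.07,50],[0.01,-0.96,0,-0.07,50],[0.13,-0.96,0,-0.05,50],[0.16,-0.96,0,0,50],[0.16,-0.96,0,0,50],[0.16,-0.96,0,0,50],[0.16,-0.96,0,0,50],[0.16,-0.96,0,0,50],[0.17,-0.96,0,0,50],[0.16,-0.96,0,0,50],[0.17,-0.8,0,0,50],[0,0,0,0,50]])

```text
time_s: 27.73
eef_pos: [0.4458, 0.3173, 0.1677]
tcp_rot: [[0.915, 0.404, -0.007], [0.404, -0.915, -0.009], [-0.01, 0.006, -1.0]]
force: [-0.6, -0.4, 0.1]
finger_gap: 0.805
finger_force: 0.0
```

```bash
cat > m4.py <<'E'
from h import *
from m import rect
exec(open('o.py').read().split('\n',1)[1])
c=optics.capture('wrist'); save(c,'wrist2'); X=cloud(c); p=X.reshape(-1,3)
b=p[(np.hypot(p[:,0]-.44,p[:,1]-.331)<.12)&(abs(p[:,2])<.006)]; print('bench',np.nanmedian(b[:,2]))
rect(X,(.44,.331),.05,.012,.03,'sink')
rect(X,(.601,.308),.06,.017,.035,'carton')
d=optics.capture('side'); save(d,'side2'); Y=cloud(d)
rect(Y,(.512,.033),.055,.028,.045,'housing side')
d2=optics.capture('scene'); Z=cloud(d2)
rect(Z,(.512,.033),.055,.028,.045,'housing scene'); rect(Z,(.512,.033),.045,.008,.02,'flange scene')
f=np.zeros((480,800,3),np.uint8); f[:,:400]=cv2.resize(c['frame'][90:410,150:550],(400,320))[:0].any() if 0 else 0
a=cv2.resize(c['frame'],(400,300)); q=cv2.resize(d['frame'][180:280,310:450],(400,286),interpolation=3)
f=np.zeros((300,800,3),np.uint8); f[:,:400]=a; f[:286,400:]=q; cv2.imwrite('pics/m4.png',f[:,:,::-1])
E
sed -i "s/^for n in ('scene','side'):/for n in (('scene','side') if __name__=='__main__' else ()):/" m.py; sed -i '/^f=np.zeros((480/d' m4.py; python3 m4.py
```

```text
27.7333 [ 0.414  0.08   1.867 -0.006  1.205  1.572] [0.4458 0.3173 0.1677] 
 [[0.915, 0.404, -0.007], [0.404, -0.915, -0.009], [-0.01, 0.006, -1.0]] tilt 0.66 az -124.7 yaz -66.18 [-0.6 -0.4  0.1] 0.8046282550765039 0.0
bench -0.0015292406862096874
sink 2433 c [439.6 330.3] size [64.2 46.2] ang 21.9 z med/95 [0.0185 0.0198]
carton 6386 c [603.5 307.3] size [72.5 48.8] ang 79.6 z med/95 [0.0208 0.0221]
housing side 210 c [524.2  36.8] size [38.8 53.8] ang 6.7 z med/95 [0.0361 0.0392]
housing scene 363 c [509.8  30.9] size [65.1 52. ] ang 0.9 z med/95 [0.0364 0.04  ]
flange scene 127 c [507.6  30.2] size [76.  86.2] ang 45.6 z med/95 [0.013  0.0185]
```

View pics/m4.png

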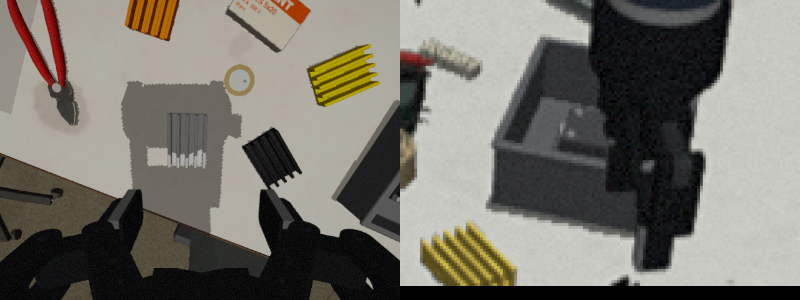

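arm_command(motion=[[0.03,-0.6,0,0.021,50],[0,0,0.8,0,40],[0,0,1,0,40],[0,0,1,0,40],[0,0,1,0,40],[0,0,1,0,40],[0,0,0.7,0,40],[0,0,0,0,40]])

```text
time_s: 28.55
eef_pos: [0.4379, 0.3246, 0.0253]
tcp_rot: [[0.929, 0.369, -0.015], [0.368, -0.93, -0.014], [-0.019, 0.008, -1.0]]
force: [0.1, 0.2, -0.0]
finger_gap: 0.841
finger_force: 0.0
```

```bash
python3 o.py; python3 -c "
from h import *
s=monitor.observe(); R=np.array(s['tcp_rot']); print((np.array([.4396,.3303,.003])-np.array(s['eef_pos']))@R/.025)"
```

```text
28.55 [ 0.433  0.3    1.916 -0.008  0.944  1.631] [0.4379 0.3246 0.0253] 
 [[0.929, 0.369, -0.015], [0.368, -0.93, -0.014], [-0.019, 0.008, -1.0]] tilt 1.16 az -135.6 yaz -68.37 [ 0.1  0.2 -0. ] 0.8413194557722374 0.0
[ 0.16554637 -0.19303844  0.88933642]
```

arm_command(motion=[[0.15,-0.2,0.2,0,40],[0,0,0.35,0,40],[0,0,0.2,0,40],[0,0,0.1,0,40],[0,0,0,0,40]])

```text
time_s: 28.97
eef_pos: [0.4417, 0.333, 0.0076]
tcp_rot: [[0.929, 0.37, -0.008], [0.37, -0.929, -0.011], [-0.011, 0.007, -1.0]]
force: [-0.0, 0.1, -0.2]
finger_gap: 0.843
finger_force: 0.0
```

arm_command(motion=[[0,0,0,0,100],[0,0,0,0,160],[0,0,0,0,255],[0,0,0,0,255],[0,0,0,0,255]], force=30)

```text
time_s: 29.38
eef_pos: [0.4423, 0.3333, 0.0084]
tcp_rot: [[0.929, 0.37, -0.006], [0.37, -0.929, -0.01], [-0.01, 0.007, -1.0]]
force: [-0.3, -0.5, 5.2]
finger_gap: 0.526
finger_force: 31.9
```

```bash
python3 o.py; python3 - <<'E'
from plan import *
r1,p,R=plan(np.array(monitor.observe()['eef_pos'])+[0,0,.14],-68.4,255)
r,p,R=plan([.5115,.0325,.143],-90,255,pos=p,R=R); print(len(r),r,p)
E
```

```text
29.3833 [ 0.444  0.344  1.9   -0.008  0.908  1.641] [0.4423 0.3333 0.0084] 
 [[0.929, 0.37, -0.006], [0.37, -0.929, -0.01], [-0.01, 0.007, -1.0]] tilt 0.68 az -121.9 yaz -68.27 [-0.3 -0.5  5.2] 0.5261144423199555 31.856181621551514
13 [[-0.15, 0.96, 0.03, 0.079, 255], [-0.03, 0.96, 0.02, 0.079, 255], [0.09, 0.96, 0.03, 0.079, 255], [0.22, 0.96, 0.03, 0.003, 255], [0.22, 0.96, 0.02, -0.0, 255], [0.22, 0.96, 0.03, -0.0, 255], [0.22, 0.96, 0.02, -0.0, 255], [0.22, 0.96, 0.03, -0.0, 255], [0.22, 0.96, 0.02, -0.0, 255], [0.22, 0.96, 0.03, -0.0, 255], [0.22, 0.96, 0.02, -0.0, 255], [0.22, 0.96, 0.03, -0.0, 255], [0.14, 0.57, 0.01, -0.0, 255]] [0.51162074 0.03249647 0.14303896]
```

arm_command(motion=[[0,0,-0.4,0,255],[0,0,-0.8,0,255],[0,0,-1,0,255],[0,0,-1,0,255],[-0.15,0.7,-1,0.07,255],[-0.03,0.96,-0.5,0.07,255],[0.09,0.96,0,0.07,255],[0.2,0.96,0,0.035,255],[0.23,0.96,0,0,255],[0.23,0.96,0,0,255],[0.23,0.96,0,0,255],[0.23,0.96,0,0,255],[0.23,0.96,0,0,255],[0.23,0.96,0,0,255],[0.23,0.96,0,0,255],[0.23,0.96,0,0,255],[0.14,0.5,0,0,255],[0,0,0,0,255]])

```text
time_s: 30.88
eef_pos: [0.5124, 0.0395, 0.1281]
tcp_rot: [[1.0, -0.009, -0.007], [-0.009, -1.0, -0.011], [-0.007, 0.011, -1.0]]
force: [0.3, -0.1, -1.3]
finger_gap: 0.527
finger_force: 31.4
```

```bash
python3 o.py
```

```text
30.8833 [-0.138  0.053  1.975 -0.013  1.119  1.447] [0.5124 0.0395 0.1281] 
 [[1.0, -0.009, -0.007], [-0.009, -1.0, -0.011], [-0.007, 0.011, -1.0]] tilt 0.75 az -122.2 yaz -90.49 [ 0.3 -0.1 -1.3] 0.5266163956421397 31.401758193969727
```

arm_command(motion=[[0.13,0.24,0.2,0,255],[0,0,0.5,0,255],[0,0,1,0,255],[0,0,0.8,0,255],[0,0,0.45,0,255],[0,0,0,0,255],[0,0,0,0,255]])

```text
time_s: 31.47
eef_pos: [0.5142, 0.0353, 0.0538]
tcp_rot: [[1.0, -0.005, -0.009], [-0.005, -1.0, -0.01], [-0.009, 0.01, -1.0]]
force: [1.0, -0.3, -0.8]
finger_gap: 0.534
finger_force: 31.4
```

arm_command(motion=[[0.04,0.11,0.1,0,255],[0,0,0.1,0,255],[0,0,0.06,0,255],[0,0,0,0,255]])

```text
time_s: 31.8
eef_pos: [0.5158, 0.0318, 0.048]
tcp_rot: [[1.0, -0.006, -0.007], [-0.006, -1.0, -0.011], [-0.007, 0.011, -1.0]]
force: [0.3, -0.3, -0.8]
finger_gap: 0.527
finger_force: 31.4
```

arm_command(motion=[[0,0,0.04,0,255],[0,0,0.02,0,255],[0,0,0,0,255]])

```text
time_s: 32.05
eef_pos: [0.5155, 0.0319, 0.0462]
tcp_rot: [[1.0, -0.006, -0.007], [-0.006, -1.0, -0.011], [-0.007, 0.011, -1.0]]
force: [1.0, 0.5, -0.5]
finger_gap: 0.53
finger_force: 31.4
```

arm_command(motion=[[0,0,0.04,0,255],[0,0,0.03,0,255],[0,0,0,0,255]])

```text
time_s: 32.3
eef_pos: [0.5158, 0.0318, 0.0454]
tcp_rot: [[1.0, -0.005, -0.008], [-0.005, -1.0, -0.011], [-0.008, 0.011, -1.0]]
force: [-3.4, 0.3, 6.5]
finger_gap: 0.527
finger_force: 32.3
```

```bash
python3 o.py
```

```text
32.3 [-0.152  0.199  1.994 -0.014  0.954  1.432] [0.5158 0.0318 0.0454] 
 [[1.0, -0.005, -0.008], [-0.005, -1.0, -0.011], [-0.008, 0.011, -1.0]] tilt 0.76 az -125.8 yaz -90.31 [-3.4  0.3  6.5] 0.5268295163061587 32.29289531707764
```

```bash
python3 - <<'E'
from plan import *
s=monitor.observe();R=np.array(s['tcp_rot'])
r,p,R=plan([.6033,.308,.16],-10.6,0,pos=[.5158,.0318,.158],R=R); print(len(r),r,p)
E
```

```text
12 [[0.3, -0.96, -0.02, -0.079, 0], [0.43, -0.96, -0.02, -0.079, 0], [0.59, -0.96, -0.02, -0.079, 0], [0.77, -0.96, -0.02, -0.079, 0], [0.96, -0.94, -0.03, -0.079, 0], [0.96, -0.73, -0.02, -0.079, 0], [0.96, -0.56, -0.02, -0.079, 0], [0.96, -0.41, -0.02, -0.079, 0], [0.96, -0.27, -0.02, -0.079, 0], [0.96, -0.14, -0.02, -0.079, 0], [0.5, -0.02, -0.02, -0.079, 0], [-0.0, 0.0, 0.0, -0.017, 0]] [0.60320966 0.30804341 0.16012515]
```

arm_command(motion=[[0,0,-0.03,0,255],[0,0,0,0,100],[0,0,0,0,60],[0,0,0,0,60],[0,0,-0.3,0,60],[0,0,-0.7,0,60],[0,0,-1,0,60],[0,0,-1,0,60],[0,0,-1,0,60],[0,0,-0.6,0,60]])

```text
time_s: 33.13
eef_pos: [0.5177, 0.0329, 0.1637]
tcp_rot: [[1.0, -0.005, -0.003], [-0.005, -1.0, -0.011], [-0.003, 0.011, -1.0]]
force: [0.8, -0.7, -0.1]
finger_gap: 0.763
finger_force: 0.0
```

arm_command(motion=[[0.3,-0.96,0,-0.074,60],[0.43,-0.96,0,-0.074,60],[0.57,-0.96,0,-0.074,60],[0.75,-0.96,0,-0.074,60],[0.94,-0.94,0,-0.074,60],[0.96,-0.75,0,-0.074,60],[0.96,-0.58,0,-0.074,60],[0.96,-0.44,0,-0.074,60],[0.96,-0.3,0,-0.074,60],[0.96,-0.17,0,-0.074,60],[0.45,-0.05,0,-0.074,60],[0,0,0,-0.07,60],[0,0,0,0,60]])

```text
time_s: 34.22
eef_pos: [0.6088, 0.3074, 0.1568]
tcp_rot: [[0.184, 0.983, -0.007], [0.983, -0.184, -0.011], [-0.012, -0.005, -1.0]]
force: [-0.8, 0.3, -0.4]
finger_gap: 0.763
finger_force: 0.0
```

```bash
cat > m5.py <<'E'
from h import *
from m import rect
exec(open('o.py').read().split('\n',1)[1])
c=optics.capture('wrist'); X=cloud(c); d=optics.capture('side'); Y=cloud(d); e=optics.capture('scene'); Z=cloud(e)
rect(X,(.603,.308),.055,.017,.03,'carton wrist'); rect(Z,(.603,.308),.055,.017,.03,'carton scene')
for n,W in (('side',Y),('scene',Z)):
    rect(W,(.512,.033),.05,.048,.065,'sink '+n); rect(W,(.512,.033),.05,.030,.041,'hous '+n); rect(W,(.512,.033),.14,.058,.075,'rim '+n)
f=np.zeros((300,800,3),np.uint8); f[:,:400]=cv2.resize(c['frame'],(400,300)); f[:286,400:]=cv2.resize(d['frame'][180:280,310:450],(400,286),interpolation=3); cv2.imwrite('pics/m5.png',f[:,:,::-1])
print(((np.array([.6033,.308,.006])-np.array(s['eef_pos']))@R/.025).round(2))
E
python3 m5.py
```

```text
34.2167 [ 0.305  0.393  1.515 -0.009  1.244  0.492] [0.6088 0.3074 0.1568] 
 [[0.184, 0.983, -0.007], [0.983, -0.184, -0.011], [-0.012, -0.005, -1.0]] tilt 0.74 az -123.9 yaz -10.59 [-0.8  0.3 -0.4] 0.7628178795769122 0.0
carton wrist 6757 c [603.3 307.1] size [72.7 48.2] ang 79.3 z med/95 [0.0209 0.0221]
carton scene 290 c [601.9 307. ] size [78.  49.3] ang 79.8 z med/95 [0.0219 0.0261]
sink side 389 c [512.6  33.2] size [51.8 62.8] ang 89.3 z med/95 [0.0548 0.058 ]
hous side 120 c [502.8  49.4] size [76.7 36.6] ang 34.1 z med/95 [0.036  0.0407]
rim side 648 c [511.5  35. ] size [170.4 145.5] ang 88.7 z med/95 [0.0611 0.0638]
sink scene 326 c [511.2  31. ] size [65.2 50.6] ang 0.2 z med/95 [0.0554 0.0599]
hous scene 64 c [511.1  26.1] size [43.7 66.7] ang 83.3 z med/95 [0.0361 0.0407]
rim scene 678 c [510.1  31. ] size [167.6 147.9] ang 88.6 z med/95 [0.0614 0.0655]
[ 0.05 -0.19  6.03]
```

View pics/m5.png

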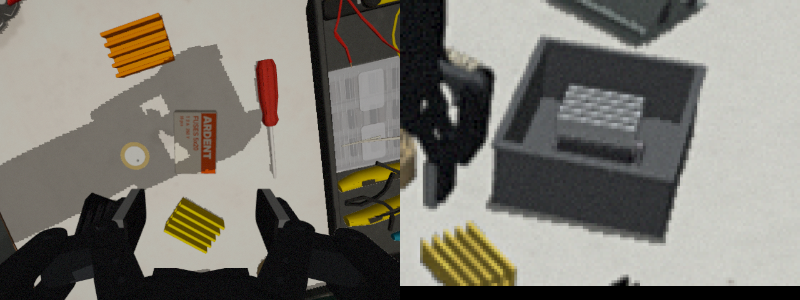

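arm_command(motion=[[0.02,-0.19,0.4,0,60],[0,0,1,0,60],[0,0,1,0,60],[0,0,1,0,60],[0,0,1,0,60],[0,0,0.7,0,60],[0,0,0.3,0,60],[0,0,0,0,60],[0,0,0,0,60]])

```text
time_s: 35.12
eef_pos: [0.6033, 0.3064, 0.0218]
tcp_rot: [[0.187, 0.982, -0.007], [0.982, -0.188, -0.011], [-0.012, -0.005, -1.0]]
force: [0.3, 0.1, 1.0]
finger_gap: 0.765
finger_force: 0.0
```

```bash
python3 o.py; python3 -c "
from h import *
s=monitor.observe(); R=np.array(s['tcp_rot']); print((np.array([.6033,.3072,.006])-np.array(s['eef_pos']))@R/.025)"
```

```text
35.1167 [ 0.306  0.553  1.57  -0.009  1.029  0.499] [0.6033 0.3064 0.0218] 
 [[0.187, 0.982, -0.007], [0.982, -0.188, -0.011], [-0.012, -0.005, -1.0]] tilt 0.74 az -124.4 yaz -10.81 [0.3 0.1 1. ] 0.7648309834291808 0.0
[ 0.03939698 -0.00181739  0.6314169 ]
```

arm_command(motion=[[0.04,0,0.3,0,60],[0,0,0.2,0,60],[0,0,0.1,0,60],[0,0,0,0,60],[0,0,0,0,100],[0,0,0,0,150],[0,0,0,0,200],[0,0,0,0,255],[0,0,0,0,255]], force=20)

```text
time_s: 35.87
eef_pos: [0.6036, 0.3074, 0.0069]
tcp_rot: [[0.187, 0.982, -0.007], [0.982, -0.187, -0.011], [-0.012, -0.005, -1.0]]
force: [-0.1, 0.5, 0.7]
finger_gap: 0.556
finger_force: 21.2
```

```bash
python3 o.py; python3 - <<'E'
from plan import *
s=monitor.observe();R=np.array(s['tcp_rot']); p=np.array(s['eef_pos'])
off=(np.array([.6033,.3072,0])-p)@R; print('carton in tool',off)
r,p,R=plan([.512,.0322,p[2]+.14],-90,255,pos=p+[0,0,.13],R=R); print(len(r),r,p)
E
```

```text
35.8667 [ 0.307  0.577  1.568 -0.009  1.007  0.5  ] [0.6036 0.3074 0.0069] 
 [[0.187, 0.982, -0.007], [0.982, -0.187, -0.011], [-0.012, -0.005, -1.0]] tilt 0.72 az -122.8 yaz -10.76 [-0.1  0.5  0.7] 0.5564644747747522 21.215381026268005
carton in tool [-0.000167   -0.00019711  0.00690011]
12 [[-0.96, -0.13, -0.02, 0.079, 255], [-0.96, -0.01, -0.02, 0.079, 255], [-0.96, 0.11, -0.02, 0.079, 255], [-0.96, 0.23, -0.02, 0.079, 255], [-0.96, 0.37, -0.02, 0.079, 255], [-0.96, 0.51, -0.03, 0.079, 255], [-0.96, 0.67, -0.03, 0.079, 255], [-0.96, 0.87, -0.03, 0.079, 255], [-0.83, 0.96, -0.03, 0.079, 255], [-0.64, 0.96, -0.02, 0.079, 255], [-0.32, 0.64, -0.02, 0.079, 255], [0.0, 0.0, 0.0, 0.011, 255]] [0.5119632  0.03228258 0.14692253]
```

arm_command(motion=[[0,0,-0.4,0,255],[0,0,-0.8,0,255],[0,0,-1,0,255],[0,0,-1,0,255],[0,0,-1,0,255],[0,0,-1,0,255],[-0.5,-0.07,-0.4,0.074,255],[-0.96,-0.02,0,0.074,255],[-0.96,0.1,0,0.074,255],[-0.96,0.22,0,0.074,255],[-0.96,0.36,0,0.074,255],[-0.96,0.5,0,0.074,255],[-0.96,0.65,0,0.074,255],[-0.96,0.83,0,0.074,255],[-0.85,0.96,0,0.074,255],[-0.7,0.96,0,0.074,255],[-0.5,0.7,0,0.074,255],[-0.1,0.3,0,0.065,255],[0,0,0,0,255]])

```text
time_s: 37.45
eef_pos: [0.5176, 0.0307, 0.1508]
tcp_rot: [[1.0, -0.002, -0.007], [-0.002, -1.0, -0.011], [-0.007, 0.011, -1.0]]
force: [0.3, 0.4, 0.1]
finger_gap: 0.557
finger_force: 21.1
```

```bash
python3 o.py; python3 -c "
from h import *
s=monitor.observe(); R=np.array(s['tcp_rot']); print((np.array([.512,.0322,.064])-np.array(s['eef_pos']))@R/.025)"
```

```text
37.45 [-0.154  0.031  1.951 -0.013  1.165  1.424] [0.5176 0.0307 0.1508] 
 [[1.0, -0.002, -0.007], [-0.002, -1.0, -0.011], [-0.007, 0.011, -1.0]] tilt 0.74 az -121.4 yaz -90.12 [0.3 0.4 0.1] 0.5569529577698769 21.06574237346649
[-0.19888601 -0.09937894  3.47391095]
```

arm_command(motion=[[-0.2,-0.1,0.2,0,255],[0,0,0.6,0,255],[0,0,1,0,255],[0,0,0.8,0,255],[0,0,0.4,0,255],[0,0,0.15,0,255],[0,0,0,0,255],[0,0,0,0,255]])

```text
time_s: 38.12
eef_pos: [0.513, 0.0342, 0.0722]
tcp_rot: [[1.0, 0.004, -0.006], [0.003, -1.0, -0.011], [-0.006, 0.011, -1.0]]
force: [0.5, 0.1, 0.2]
finger_gap: 0.557
finger_force: 21.1
```

```bash
python3 o.py; python3 -c "
from h import *
s=monitor.observe(); R=np.array(s['tcp_rot']); print((np.array([.512,.0322,.064])-np.array(s['eef_pos']))@R/.025)"
```

```text
38.1167 [-0.148  0.144  1.997 -0.014  1.006  1.426] [0.513  0.0342 0.0722] 
 [[1.0, 0.004, -0.006], [0.003, -1.0, -0.011], [-0.006, 0.011, -1.0]] tilt 0.71 az -119.2 yaz -89.8 [0.5 0.1 0.2] 0.5570808223417913 21.06272578239441
[-0.0386098   0.07736315  0.33096756]
```

arm_command(motion=[[-0.04,0.08,0.12,0,255],[0,0,0.1,0,255],[0,0,0.05,0,255],[0,0,0,0,255]])

```text
time_s: 38.45
eef_pos: [0.5113, 0.0318, 0.0647]
tcp_rot: [[1.0, 0.002, -0.007], [0.002, -1.0, -0.011], [-0.007, 0.011, -1.0]]
force: [0.3, -0.3, 0.2]
finger_gap: 0.556
finger_force: 21.1
```

arm_command(motion=[[0,0,0.04,0,255],[0,0,0.02,0,255],[0,0,0,0,255]])

```text
time_s: 38.7
eef_pos: [0.5116, 0.0318, 0.0641]
tcp_rot: [[1.0, 0.002, -0.007], [0.002, -1.0, -0.011], [-0.007, 0.011, -1.0]]
force: [-2.0, -0.1, 5.6]
finger_gap: 0.559
finger_force: 21.7
```

arm_command(motion=[[0,0,-0.03,0,255],[0,0,0,0,100],[0,0,0,0,60],[0,0,0,0,40],[0,0,0,0,40],[0,0,-0.3,0,40],[0,0,-0.7,0,40],[0,0,-1,0,40],[0,0,-1,0,40],[0,0,-1,0,40],[-0.5,0.5,-1,0,40],[-0.8,0.9,-0.5,0,40],[-0.8,0.9,0,0,40],[-0.8,0.9,0,0,40],[-0.8,0.9,0,0,40],[0,0,0,0,40]])

```text
time_s: 40.03
eef_pos: [0.4179, -0.0717, 0.2037]
tcp_rot: [[1.0, -0.002, -0.007], [-0.002, -1.0, -0.012], [-0.007, 0.012, -1.0]]
force: [0.4, 0.7, -0.3]
finger_gap: 0.839
finger_force: 0.0
```

```bash
cat > m6.py <<'E'
from h import *
from m import rect
exec(open('o.py').read().split('\n',1)[1])
d=optics.capture('side'); Y=cloud(d); e=optics.capture('scene'); Z=cloud(e)
for n,W in (('side',Y),('scene',Z)):
    rect(W,(.512,.033),.05,.071,.09,'carton '+n); rect(W,(.512,.033),.05,.048,.065,'sink '+n); rect(W,(.512,.033),.05,.030,.041,'hous '+n)
a=cv2.resize(d['frame'][150:350,240:460],(400,364),interpolation=3); b=cv2.resize(e['frame'][190:390,220:440],(400,364),interpolation=3)
cv2.imwrite('pics/m6.png',np.hstack([a,b])[:,:,::-1])
E
python3 m6.py
```

```text
40.0333 [-0.43  -0.288  2.134 -0.015  1.297  1.147] [ 0.4179 -0.0717  0.2037] 
 [[1.0, -0.002, -0.007], [-0.002, -1.0, -0.012], [-0.007, 0.012, -1.0]] tilt 0.81 az -121.2 yaz -90.1 [ 0.4  0.7 -0.3] 0.8389953099789634 0.0
carton side 450 c [514.   33.7] size [53.  72.6] ang 89.3 z med/95 [0.0785 0.0807]
sink side 166 c [505.4  51.4] size [81. 35.] ang 28.2 z med/95 [0.0569 0.0641]
hous side 113 c [511.   53.7] size [66.  21.4] ang 13.7 z med/95 [0.0348 0.0403]
carton scene 189 c [520.4  20.2] size [75.1 47.1] ang 25.8 z med/95 [0.0794 0.0828]
sink scene 28 c [503.9  16.4] size [33.7 84.1] ang 58.3 z med/95 [0.0591 0.0646]
hous scene 18 c [502.   19.7] size [25.9 72.3] ang 51.9 z med/95 [0.0339 0.04  ]
```

View pics/m6.png

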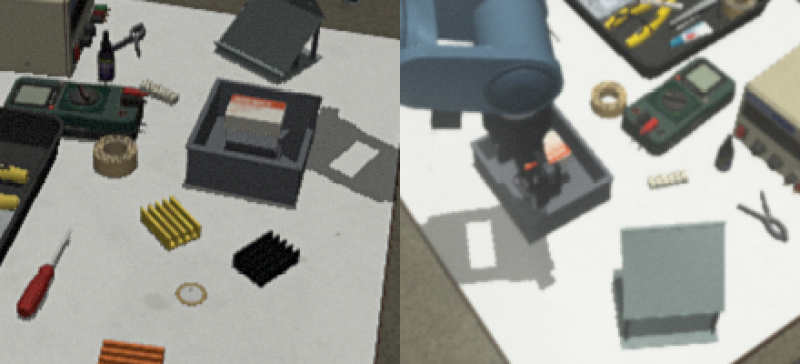

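```bash
python3 -c "
from plant import job
print(job.hand_in())"
```

```text
the job is handed in; nothing more can be done
None
```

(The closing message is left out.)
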